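# Slide a price flag from the spring dispenser onto the slanted display post

### The arm

A 6-joint arm with a two-finger parallel gripper is mounted at the origin on a cart in front of the work surface, level with it; the furniture and walls round the work are solid. World frame = base frame: x ahead of the robot, y to its left, z up, the work surface at z = 0. Lengths are in m, angles in rad, forces in N, time in s.
With the tool pointing down it reaches from about 0.35 to 0.975 m from the base axis. Payload 4.9 kg.
Tool frame: the origin (TCP) lies midway between the tips of the shut fingers; the grasp point (between the pads) lies 19 mm behind it; z points along the fingers, y is the line along which they close (so a half turn about z gives the same grasp; the last joint's range is limited). The gripper opens to 85 mm and grips with 20 to 120 N. Pads are 22 mm wide; open, the fingers measure 114 mm over their backs; the gripper's body (76 mm by 85 mm) begins 54 mm behind the grasp point. The pads swing forward as they close: fully open they stand 13 mm farther back than shut.
Start: joints at [-1.409, 0.053, 1.613, -0, 1.476, -0.119], TCP at [0.173, -0.601, 0.231] pointing down, gripper open.
Joint ranges: [-3.01, 3.01], [-1.01, 2.22], [0.06, 2.58], [-1.02, 4.17], [0.09, 2.62], [-3.14, 3.14]. Speed limits (rad/s): [2.57, 2.57, 3.14, 3.14, 3.14, 3.14].

### API

Orientations are given as a unit quaternion [w, x, y, z].
In Python, from plant import state, grab_frame, camera_info, job_done, spot_in, masks_of, pinpoint gives the robot as it stands.
- The arm moves only by the shell command python3 -m handwheel 'ROWS' [OPENING]. ROWS is JSON, a list that holds one entry, the list of rows, each a list of 6 numbers: the shift along the world's x, y, z in m, then the turn, a rotation vector about the world's x, y, z in degrees. In form: [[[tx, ty, tz, ax, ay, az], ...]]. A call has 1 to 20 rows; each row shifts and turns the commanded pose from where the row before left it; what a row does not reach is not made up. A row lasts 1/12 s, in which the tool goes at most 41.7 mm and 7.16 degrees, less where a joint would pass 70% of its speed; a pose out of reach is approached as far as the arm can. A call is refused whole if a number of a shift passes 0.0417 or a number of a turn 7.16, either way. A call with a gripper value outside its range is refused whole. OPENING is the opening, from 0 (shut) to 1 (fully open), set as the call begins (- or left out, the last holds). The fingers move at their own pace and stop on an object; the grip force is fixed at half the most. Time passes only in rows, so rows that do not move let the fingers close. It gives the time, the measured TCP pose, the force, the opening and the grip force at its end, in the units of the state.
- state(): the state, without advancing time (a new reading comes with each control period).
- grab_frame(name): name is "scene" or "top" or "wrist"; returns (picture, depth): 480x640x3 uint8, blue, green, red; 480x640 float32, m along the optical axis (not along the pixel's ray), 0 where there is no reading.
- camera_info(name): a dict with "fx", "fy", "cx", "cy" (pixels), "distortion" ([k1, k2, p1, p2, k3] as OpenCV has them; the pictures are not rectified), "T" (4x4, takes a point from camera to world coordinates). Camera axes: x right, y up, looking along -z (the intrinsics and any distortion apply to the point x, -y, -z); pixel columns grow to the right and rows downward; lengths in m; the calibration is good to about 2 mm. A picture is of the moment at which its call begins: read the wrist's pose just before it. camera_info takes no time and is no camera call; for the wrist camera it gives the pose at the moment of the call.
- job_done(): hands the job in; it is judged then, once.
Trained networks look in the newest picture that a camera, given by its name, has taken for a name from the list of things; names that differ only in an ending like _2 or _b are one class to them, and where a whole thing is asked for, a point or a joint stands for the part that bears it (a point fixed in the world has none). Each returns a list of dicts, best first, with "conf" (0 to 1); they miss things now and then, are a little off and sometimes report something else, mostly with a low value. They report only what shows in the picture. A call takes as long as a camera call.
- spot_in(camera, thing): "box" ([left, top, width, height] in pixels, round what is visible of it).
- masks_of(camera, thing): "region" (480x640 bool, what is visible of it) and "box" ([left, top, width, height] in pixels, round what is visible of it).
- pinpoint(camera, thing): "position" ([column, row] in pixels: a listed point, or the origin of a listed thing).
The state is a dict: "time": time; "joint_pos": joint angles; "joint_vel": joint speeds; "joint_efforts": joint torques, N m; "tool_pos": TCP position; "tool_rot": TCP orientation; "contact_force": force on the tool from outside, world axes, zero at the start; "ft_torque": the same for the moment, N m; "gripper_width": opening from 0.0 (shut) to 1.0 (fully open); "grasp_force": force on a finger pad.
Only numpy, scipy, OpenCV 4.12 (cv2) and the standard library are available. Lean on these libraries where they do the work, as an engineer would, in place of code of your own. Each camera call takes 0.05 s, during which the arm holds its last target. There are 200 camera calls.

### The job

Take the top price flag out of the spring-loaded dispenser, so that the next one rises into its place, and slide its open collar sideways through the gap onto the slanted post, between the tape roll and the black knob. Push it fully home, until the post touches the back of the collar's bore, but gently enough that the post keeps its lean, and leave the flag lying flat on the tape roll. Leave the other flags in the dispenser and do not disturb the goods standing at the back.

Things in the scene. Friction and masses are not known exactly. Their poses are not given: they have to be found in the camera images.
- flag_a: Top one of three equal white plastic price flags in the dispenser, 150 x 64 x 24 mm, 120 g: an open C-shaped collar (outside diameter 64, bore 24, height 24) with a flat tab. Origin: centre of the bore at the underside. x points out of the collar's gap, z is up along the bore. The tab runs back to x = -118; it ends in a foot (x -104 to -118, z 0 to 15, 24 wide).
- flag_throat (a point): Middle of flag_a's throat, at its underside, 10.5 mm from the bore's centre toward the gap. Here two upright rounded lips (radius 4 mm) stand 16.5 mm apart; outside them the gap flares to about 50 mm, behind them is the 24 mm bore.
- flag_grip (a point): Where to grasp flag_a, 78 mm behind the bore's centre: middle of the tab, which is 40 mm wide (along y) and 10 mm thick (5 mm above and below this point). Below it the space is free for 14 mm down to the next flag's tab: deeper fingers would take two flags.
- flag_b: Second flag, equal to flag_a, directly below it in the stack (pitch 24 mm); it rises 24 mm when the top one is taken. Same origin and axes.
- flag_c: Third, lowest flag; same origin and axes.
- caddy: Dispenser: fixed grey base 185 x 92 mm with seven upright steel guide pins, 7 mm thick, 92 mm high: four round the collars, two beside the tabs' ends (x -112, y +-26 mm), one behind (x -124). Origin on the counter under the flags' bores; x points as the stacked flags' gaps do. The stack's top is 100 mm above the counter; flags have 2 to 3 mm of play and lift out straight up.
- lift (a joint): Spring platform under the stack, upward in m: 0 under three flags, about 0.024 under two; soft (49 N/m), can be pressed 12 mm down.
- post: Steel post, 14 mm thick, leaning 23 to 37 degrees from vertical on a friction hinge that gives way at 1.2 N m (about 15 N of push at the flag). Origin on its axis at the hinge; z runs up along the post, x is square to it, down the slope to the side it leans to. The flag comes from the upper side, gap toward +x, tab toward -x, so that its weight keeps it home.
- post_seat (a point): Point on the post's axis level with the flat top of the tape roll (98 mm diameter, core filled) threaded on it, 50 mm up the post. The flag's underside finally lies here; with the post against the back of the bore, the bore's centre is 5 mm beyond this point along the post body's x.
- knob (a point): Point on the post's axis at the underside of the black end knob (30 mm wide, 18 mm high; too wide for the bore), 48 mm up the post from the roll. Between them the post is bare.
- stand: Fixed dark steel base of the post, 130 x 100 mm, 8 mm thick. Origin: centre of its underside; x is the horizontal direction to which the post leans; the post's hinge is at x -30, z 45 mm.
- can_a: Drinks can 66 x 66 x 115 mm standing at the back of the counter; origin: centre of its underside.
- tea_tin: Round tin 75 x 75 x 58 mm standing at the back; origin: centre of its underside.
- mint_a: Small upright carton 22 x 56 x 88 mm at the back; origin: centre of its underside.

How it is judged:
By the outcome, as a careful person would: the job done as asked, in the order asked, and still so for the second after the job is handed in, with the robot touching nothing.
It also fails if it takes over 42 s, if anything falls off the work surface, if the arm or the gripper's body presses on something with over 40 N, if the wrist force passes 120 N, or if a joint passes its speed limit or range.

## Working session

There is one attempt and no reset: what is moved stays moved. The work goes in short steps, Python scripts to look and compute and a shell command to move; the robot and the scene stay as the last step left them, time stands still between calls to the robot, and variables do not carry over. Pictures are saved under pics/ and viewed, at most 10 in all, crops included, and the job is handed in when it is done.

```bash
mkdir -p pics; cat > h.py <<'E'
import numpy as np, cv2
from plant import *
def ray(cam,px,info=None):
    i=info or camera_info(cam); K=np.array([[i['fx'],0,i['cx']],[0,i['fy'],i['cy']],[0,0,1]])
    u=cv2.undistortPoints(np.array([[px]],float),K,np.array(i['distortion'],float))[0,0]
    T=np.array(i['T']); d=T[:3,:3]@np.array([u[0],-u[1],-1]); return T[:3,3],d
def atz(cam,px,z,info=None):
    o,d=ray(cam,px,info); return o+d*(z-o[2])/d[2]
def atdepth(cam,px,dep,info=None):
    o,d=ray(cam,px,info); return o+d*dep
def tri(a,b):
    (o1,d1),(o2,d2)=a,b; d1=d1/np.linalg.norm(d1); d2=d2/np.linalg.norm(d2)
    A=np.stack([d1,-d2],1); s=np.linalg.lstsq(A,o2-o1,rcond=None)[0]
    p,q=o1+d1*s[0],o2+d2*s[1]; return (p+q)/2,np.linalg.norm(p-q)
E
python3 - <<'E'
from h import *
np.set_printoptions(precision=4,suppress=True)
s=state();print(s['time'],s['tool_pos'],s['tool_rot'])
R={}
for c in('scene','top'):
    im,d=grab_frame(c);cv2.imwrite(f'pics/{c}1.png',im);i=camera_info(c);print(c,np.array(i['T'])[:3,3])
    for t in('flag_a','flag_throat','flag_grip','caddy','post','post_seat','knob','stand','can_a','tea_tin','mint_a'):
        for k,r in enumerate(pinpoint(c,t)[:3]):
            p=r['position'];dd=d[int(np.clip(p[1],0,479)),int(np.clip(p[0],0,639))]
            if k==0:R[c,t]=ray(c,p,i)
            print(t,round(r['conf'],2),np.round(p,1),atdepth(c,p,dd,i))
for t in {k[1] for k in R}:
    if ('scene',t) in R and ('top',t) in R: print(t,*tri(R['scene',t],R['top',t]))
print(state()['time'])
E
```

```text
0.0 [ 0.1731 -0.5999  0.2301] [-0.001   0.9902  0.1399 -0.    ]
scene [0.0084 0.3338 0.8296]
flag_a 0.77 [278.5 354.7] [0.4786 0.0496 0.0702]
flag_a 0.71 [277.7 345.6] [0.4773 0.051  0.0956]
flag_a 0.69 [275.8 338.6] [0.4869 0.048  0.1   ]
flag_throat 0.71 [283.7 334.5] [0.4863 0.0343 0.1005]
flag_grip 0.97 [229.3 341.5] [0.5222 0.1071 0.0984]
caddy 0.59 [277.4 362.2] [0.479  0.052  0.0521]
post 0.67 [384.9 261.6] [ 0.5556 -0.2278  0.0452]
post_seat 0.95 [404.5 235.5] [ 0.5519 -0.2642  0.0929]
knob 0.71 [412.5 217.2] [ 0.5549 -0.2806  0.1256]
can_a 0.78 [152.  323.4] [0.6694 0.176  0.0372]
can_a 0.72 [227.2 340.8] [0.5236 0.1097 0.1006]
tea_tin 0.71 [222.3 287. ] [0.664  0.0435 0.0494]
mint_a 0.64 [273.  267.9] [ 0.68   -0.0686  0.0167]
top [ 0.4274 -0.0818  1.1644]
flag_a 0.88 [262.4 286.3] [0.5115 0.0363 0.0278]
flag_a 0.56 [264.1 286.8] [0.5102 0.0324 0.03  ]
flag_a 0.41 [262.2 285.4] [0.5133 0.0366 0.0292]
flag_throat 0.66 [266.7 288.1] [0.5076 0.0269 0.0283]
flag_grip 0.67 [400.9 266.1] [ 0.5485 -0.2537  0.093 ]
flag_grip 0.56 [224.8 276.5] [0.5258 0.1055 0.1   ]
caddy 0.79 [264
[... 323 characters left out ...]
58 0.1033]
can_a 0.52 [261.9 287.8] [0.5082 0.0373 0.0277]
tea_tin 0.83 [269.  202.7] [0.69   0.0224 0.0552]
mint_a 0.95 [317.9 207.4] [ 0.6831 -0.0833  0.0407]
can_a [ 0.7056  0.1683 -0.0053] 0.001913488941727731
mint_a [ 0.6953 -0.0811 -0.0045] 0.005789498868337349
flag_grip [ 0.6044 -0.1108 -0.0559] 0.3397391707276219
knob [ 0.5616 -0.2918  0.1149] 0.004918702487060709
flag_a [0.5097 0.0344 0.0236] 0.00623545617414104
tea_tin [0.7018 0.027  0.0046] 0.00046009467339532656
post_seat [ 0.544  -0.2578  0.1022] 0.002976245894043909
flag_throat [0.5045 0.0227 0.0725] 0.0002461520913019915
post [ 0.5613 -0.2362  0.0353] 0.0035718556915808005
caddy [0.508  0.0344 0.0039] 0.0002845672772207924
1.2
```

View pictures.

View pics/scene1.png

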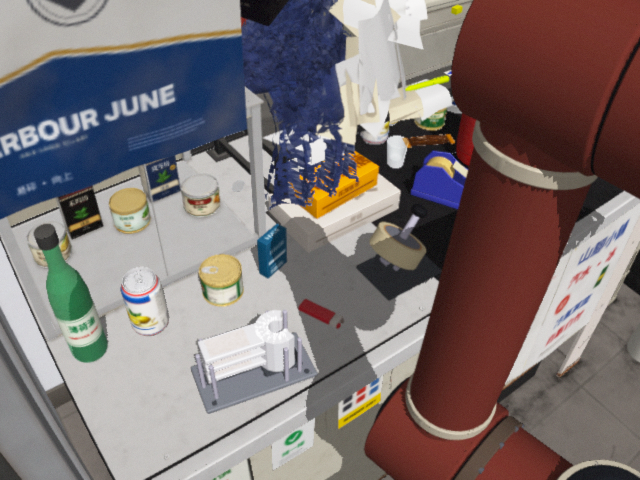

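View pics/top1.png

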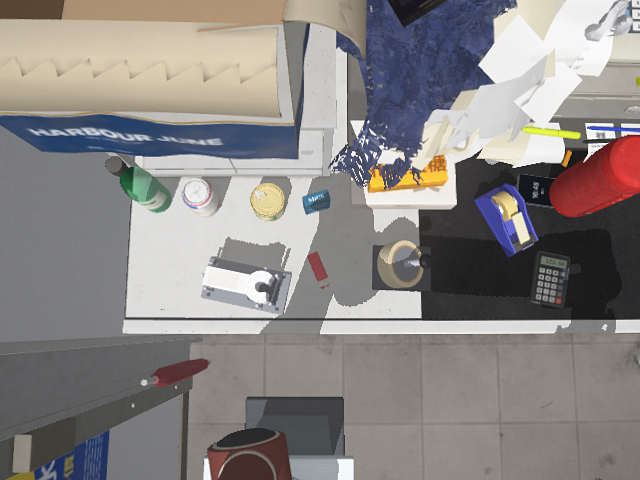

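```bash
cat >> h.py <<'E'
def cloud(cam,d,info,lo,hi):
    K=np.array([[info['fx'],0,info['cx']],[0,info['fy'],info['cy']],[0,0,1]])
    v,u=np.nonzero(d>0); p=np.stack([u,v],1).astype(float)[:,None]
    n=cv2.undistortPoints(p,K,np.array(info['distortion'],float))[:,0]; z=d[v,u]
    T=np.array(info['T']); P=np.stack([n[:,0]*z,-n[:,1]*z,-z],1)@T[:3,:3].T+T[:3,3]
    k=((P>lo)&(P<hi)).all(1); return P[k],np.stack([u,v],1)[k]
E
python3 - <<'E'
from h import *
np.set_printoptions(precision=4,suppress=True)
rng=np.random.default_rng(0)
C={}
for c in('scene','top'):
    im,d=grab_frame(c); i=camera_info(c)
    P,_=cloud(c,d,i,[.4,-.05,.085],[.6,.18,.115])
    m=np.median(P[:,2]);xy=P[abs(P[:,2]-m)<.006,:2].astype(np.float32)
    print(c,'flag top z',m,len(xy),cv2.minAreaRect(xy), xy.mean(0))
    Q,_=cloud(c,d,i,[.46,-.35,.02],[.64,-.15,.2]);C[c]=Q
    best=0
    for _ in range(3000):
        a=Q[rng.choice(len(Q),3,False)];n=np.cross(a[1]-a[0],a[2]-a[0]);l=np.linalg.norm(n)
        if l<1e-6: continue
        n/=l; n*=np.sign(n[2])
        if n[2]<.75 or n[2]>.95: continue
        k=abs((Q-a[0])@n)<.003
        if k.sum()>best:best=k.sum();K=k
    A=Q[K];m=A.mean(0);n=np.linalg.svd(A-m)[2][2];n*=np.sign(n[2])
    print('roll',best,len(Q),'n',n,'tilt',np.degrees(np.arccos(n[2])),'az',np.degrees(np.arctan2(n[1],n[0])))
    e1=np.cross(n,[1,0,0]);e1/=np.linalg.norm(e1);e2=np.cross(n,e1)
    D=np.stack([(A-m)@e1,(A-m)@e2],1).astype(np.float32);(cx,cy),r=cv2.minEnclosingCircle(D)
    ctr=m+cx*e1+cy*e2;print('ctr',ctr,'r',r)
    B=Q[(Q-ctr)@n>.012];print('post/knob pts',len(B),'max h',((B-ctr)@n).max())
    for lo,hi in((.01,.045),(.05,.07)):
        b=Q[((Q-ctr)@n>lo)&((Q-ctr)@n<hi)]
        if len(b):print(lo,len(b),b.mean(0),'off axis',(b-ctr).mean(0)-n*((b-ctr)@n).mean())
np.savez('c.npz',**C);print(state()['time'])
E
```

```text
scene flag top z 0.09943449632422918 2245 ((0.512955367565155, 0.08576496690511703), (0.1360408514738083, 0.07533634454011917), 78.506591796875) [0.5138 0.0845]
roll 741 2321 n [-0.0334 -0.5237  0.8513] tilt 31.651741018076986 az -93.65362625968412
ctr [ 0.5537 -0.2612  0.0878] r 0.05054496228694916
post/knob pts 328 max h 0.06729450026519827
0.01 155 [ 0.5526 -0.2735  0.1127] off axis [-0.0002  0.0022  0.0013]
0.05 164 [ 0.5501 -0.2883  0.1412] off axis [-0.0016  0.0042  0.0025]
top flag top z 0.10029501609571956 1356 ((0.5201347470283508, 0.08435451984405518), (0.1401214897632599, 0.07163186371326447), 79.47301483154297) [0.5165 0.0818]
roll 1150 1931 n [-0.0126 -0.5279  0.8492] tilt 31.872397998758725 az -91.36584737477702
ctr [ 0.5553 -0.2645  0.0882] r 0.050659120082855225
post/knob pts 239 max h 0.0694244999621645
0.01 82 [ 0.5544 -0.2753  0.1133] off axis [-0.0005  0.0035  0.0022]
0.05 162 [ 0.5536 -0.2942  0.1428] off axis [-0.0009  0.0031  0.0019]
1.3
```

The scene view shows the dispenser around (260,355) with its gap facing right. The post, with roll and knob, is at about (400,240) and leans right. The top view agrees: flag at (240,282), post at (405,262). Measured values agree with the given sizes: flag top z 0.100, roll radius about 50 mm, tilt about 31.8°.

```bash
python3 -m handwheel '[[[0.0176,0.0353,-0.0035,0,0,3.15],[0.0176,0.0353,-0.0035,0,0,3.15],[0.0176,0.0353,-0.0035,0,0,3.15],[0.0176,0.0353,-0.0035,0,0,3.15],[0.0176,0.0353,-0.0035,0,0,3.15],[0.0176,0.0353,-0.0035,0,0,3.15],[0.0176,0.0353,-0.0035,0,0,3.15],[0.0176,0.0353,-0.0035,0,0,3.15],[0.0176,0.0353,-0.0035,0,0,3.15],[0.0176,0.0353,-0.0035,0,0,3.15],[0.0176,0.0353,-0.0035,0,0,3.15],[0.0176,0.0353,-0.0035,0,0,3.15],[0.0176,0.0353,-0.0035,0,0,3.15],[0.0176,0.0353,-0.0035,0,0,3.15],[0.0176,0.0353,-0.0035,0,0,3.15],[0.0176,0.0353,-0.0035,0,0,3.15],[0.0176,0.0353,-0.0035,0,0,3.15],[0.0176,0.0353,-0.0035,0,0,3.15],[0.0176,0.0353,-0.0035,0,0,3.15],[0,0,0,0,0,0]]]' 0.7
python3 - <<'E'
from h import *
np.set_printoptions(precision=4,suppress=True)
i=camera_info('wrist');s=state();print(s['time'],s['tool_pos'],s['tool_rot'])
im,d=grab_frame('wrist');cv2.imwrite('pics/w1.png',im)
for t in('flag_a','flag_throat','flag_grip'):
    for r in pinpoint('wrist',t)[:2]:
        p=r['position'];z={'flag_grip':.095}.get(t,.076);print(t,round(r['conf'],2),np.round(p,1),atz('wrist',p,z,i))
P,_=cloud('wrist',d,i,[.4,-.05,.085],[.6,.2,.115])
if len(P): 
    xy=P[abs(P[:,2]-np.median(P[:,2]))<.005,:2].astype(np.float32);print(np.median(P[:,2]),cv2.minAreaRect(xy),len(xy))
E
```

```text
time: 2.97
tool_pos: [0.5089, 0.0754, 0.1642]
tool_rot: [-0.001, 0.786, 0.618, 0.001]
contact_force: [-0.0, 0.0, -0.2]
gripper_width: 0.699
grasp_force: 0.0
2.9667 [0.5089 0.0754 0.1642] [-0.001   0.7859  0.6183  0.0007]
flag_a 0.66 [334.8 305.1] [0.507  0.0328 0.076 ]
flag_throat 0.96 [338.5 319.2] [0.507  0.0226 0.076 ]
flag_grip 0.85 [334. 187.] [0.5238 0.1092 0.095 ]
0.09964828226097922 ((0.5181004405021667, 0.08301445841789246), (0.13556230068206787, 0.0640692263841629), 77.7238998413086) 18840
```

View pics/w1.png

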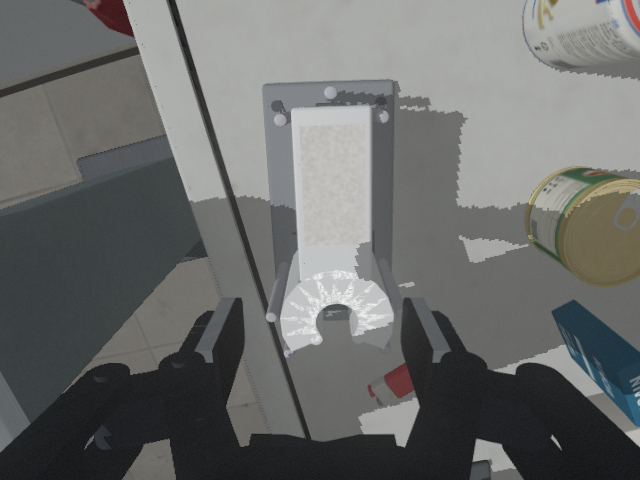

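The wrist view shows the tab running up column 333 and the throat at about (338,319). The fingers are symmetric about it, and the measured grip-to-throat distance is 88.2 mm against the expected 88.5.

```bash
python3 -m handwheel '[[[0.0075,0.0168,-0.01,0,0,1.05],[0.0076,0.0168,-0.01,0,0,1.05],[0,0,-0.022,0,0,0],[0,0,-0.022,0,0,0],[0,0,-0.016,0,0,0],[0,0,-0.006,0,0,0],[0,0,0,0,0,0],[0,0,0,0,0,0]]]' 0.7
```

```text
time: 3.83
tool_pos: [0.523, 0.1029, 0.0795]
tool_rot: [0.0, 0.777, 0.629, 0.0]
contact_force: [0.8, -0.0, 0.2]
gripper_width: 0.699
grasp_force: 0.0
```

```bash
python3 -m handwheel '[[[0.001,0.003,-0.001,0,0,0],[0,0.003,-0.001,0,0,0.5],[0,0,0,0,0,0],[0,0,0,0,0,0]]]' 0.7; python3 -m handwheel '[[[0,0,0,0,0,0],[0,0,0,0,0,0],[0,0,0,0,0,0],[0,0,0,0,0,0],[0,0,0,0,0,0]]]' 0.2
```

```text
time: 4.17
tool_pos: [0.5242, 0.1101, 0.0776]
tool_rot: [0.0, 0.774, 0.633, 0.001]
contact_force: [0.3, 0.2, 0.2]
gripper_width: 0.702
grasp_force: 0.0
time: 4.58
tool_pos: [0.5238, 0.1099, 0.0768]
tool_rot: [-0.0, 0.774, 0.633, 0.0]
contact_force: [0.3, 0.6, -0.1]
gripper_width: 0.456
grasp_force: 60.2
```

```bash
python3 -m handwheel '[[[0,0,0.006,0,0,0],[0,0,0.01,0,0,0],[0,0,0.01,0,0,0],[0,0,0.016,0,0,0],[0,0,0.03,0,0,0],[0,0,0.035,0,0,0],[0,0,0.02,0,0,0],[0,0,0,0,0,0]]]'
python3 - <<'E'
from h import *
np.set_printoptions(precision=4,suppress=True)
s=state();print(s['time'],s['tool_pos'],s['joint_pos'])
im,d=grab_frame('scene');cv2.imwrite('pics/s2.png',im[220:460,120:440])
i=camera_info('scene')
P,_=cloud('scene',d,i,[.44,-.05,.06],[.6,.16,.115]);print(len(P),np.percentile(P[:,2],[10,50,90]))
i=camera_info('wrist');im,d=grab_frame('wrist');cv2.imwrite('pics/w2.png',im)
s=state()
from scipy.spatial.transform import Rotation as R
q=s['tool_rot'];Rt=R.from_quat([q[1],q[2],q[3],q[0]]).as_matrix()
T=np.array(i['T']);print('cam in tool',Rt.T@(T[:3,3]-s['tool_pos']))
for t in('flag_throat','flag_a'):
    for r in pinpoint('wrist',t)[:2]:
        p=r['position']
        for k in(0,.024):
            w=atz('wrist',p,s['tool_pos'][2]+k,i);print(t,round(r['conf'],2),np.round(p,1),Rt.T@(w-s['tool_pos']))
E
```

```text
time: 5.25
tool_pos: [0.5272, 0.11, 0.2118]
tool_rot: [0.004, 0.774, 0.633, 0.005]
contact_force: [0.4, 0.4, -0.5]
gripper_width: 0.452
grasp_force: 60.5
5.25 [0.5272 0.11   0.2118] [ 0.0675 -0.1508  1.842  -0.      1.4379  0.2676]
3700 [0.0722 0.0982 0.101 ]
cam in tool [ 0.0779  0.0011 -0.1453]
```

View pics/w2.png

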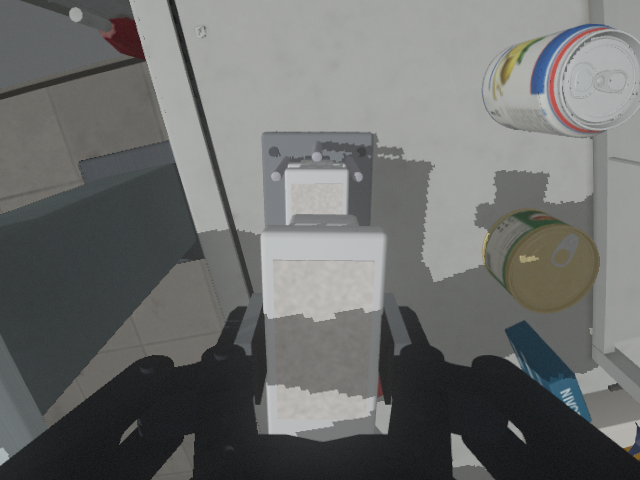

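View pics/s2.png

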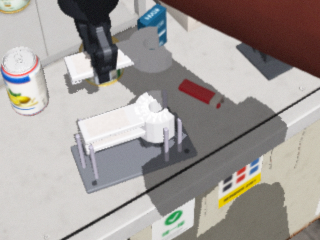

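The wrist view shows one flag held squarely between the pads, with the second flag risen behind it in the dispenser. The scene crop confirms that the remaining stack is up to full height again.

```bash
python3 -m handwheel '[[[0.003,-0.02,0,0,0,3],[0.003,-0.02,0,0,0,3],[0.003,-0.02,0,0,0,2.9],[0.003,-0.02,-0.004,3.53,-0.155,0],[0.003,-0.02,-0.004,3.53,-0.155,0],[0.003,-0.02,-0.004,3.53,-0.155,0],[0.003,-0.02,-0.004,3.53,-0.155,0],[0.003,-0.02,-0.004,3.53,-0.155,0],[0.003,-0.02,-0.004,3.53,-0.155,0],[0.003,-0.02,-0.004,3.53,-0.155,0],[0.003,-0.02,-0.004,3.53,-0.155,0],[0,-0.02,-0.004,3.53,-0.155,0],[0,0,0,0,0,0],[0,0,0,0,0,0]]]'
cat > look.py <<'E'
from h import *
import sys
from scipy.spatial.transform import Rotation as R
np.set_printoptions(precision=4,suppress=True)
s=state();q=s['tool_rot'];Rt=R.from_quat([q[1],q[2],q[3],q[0]]).as_matrix();tp=np.array(s['tool_pos'])
az=np.radians(-92.5);tl=np.radians(31.8);c,sn=np.cos,np.sin
n=np.array([c(az)*sn(tl),sn(az)*sn(tl),c(tl)]);x=np.array([c(az)*c(tl),sn(az)*c(tl),-sn(tl)]);y=np.cross(n,x)
F=np.stack([x,y,n],1);seat=np.array([.5545,-.263,.0877])
fx,fn=-Rt[:,0],-Rt[:,2]
print(s['time'],tp,'force',np.array(s['contact_force']),'in post axes',F.T@np.array(s['contact_force']))
O=tp+.078*fx-.0008*fn
print('flag origin rel seat in post axes (mm)',1e3*F.T@(O-seat),'flag x in post axes',F.T@fx,'flag z',F.T@fn)
er=R.from_matrix(F@np.stack([fx,np.cross(fn,fx),fn],1).T).as_rotvec(degrees=True);print('rotvec to fix deg',er)
E
cat > pic.py <<'E'
from look import *
for cam in('top','scene'):
    im,d=grab_frame(cam);i=camera_info(cam);tag=sys.argv[1]
    P,uv=cloud(cam,d,i,[.45,-.36,.03],[.66,-.1,.25])
    l=1e3*(P-seat)@F
    np.savez(f'{tag}_{cam}.npz',l=l,uv=uv)
    a,b=uv.min(0)-8,uv.max(0)+8;a=np.maximum(a,0)
    cr=cv2.resize(im[a[1]:b[1],a[0]:b[0]],None,fx=4,fy=4,interpolation=cv2.INTER_CUBIC)
    if max(cr.shape)>600: cr=cv2.resize(cr,None,fx=600/max(cr.shape),fy=600/max(cr.shape))
    cv2.imwrite(f'pics/{tag}_{cam}.png',cr);print(cam,a,b,cr.shape)
    g=pinpoint(cam,'flag_throat')[:2]
    for r in g:
        p=r['position'];print('throat',round(r['conf'],2),np.round(p,1))
E
python3 pic.py p3; python3 - <<'E'
import cv2,numpy as np
a,b=cv2.imread('pics/p3_top.png'),cv2.imread('pics/p3_scene.png')
h=max(a.shape[0],b.shape[0]);w=a.shape[1]+b.shape[1];o=np.zeros((h,w,3),np.uint8);o[:a.shape[0],:a.shape[1]]=a;o[:b.shape[0],a.shape[1]:]=b
f=min(1,800/w,600/h);cv2.imwrite('pics/p3.png',cv2.resize(o,None,fx=f,fy=f))
E
```

```text
time: 6.62
tool_pos: [0.5553, -0.131, 0.1647]
tool_rot: [-0.192, 0.696, 0.663, 0.197]
contact_force: [-0.3, 1.1, -0.4]
gripper_width: 0.451
grasp_force: 60.4
6.6167 [ 0.5553 -0.131   0.1647] force [-0.2986  1.0982 -0.4329] in post axes [-0.6933 -0.3463 -0.9392]
flag origin rel seat in post axes (mm) [-74.6593  -5.4835  -5.0592] flag x in post axes [ 1.     -0.0062 -0.0024] flag z [0.0024 0.0029 1.    ]
rotvec to fix deg [-0.1498 -0.3212  0.2159]
top [319 209] [428 297] (352, 436, 3)
throat 0.96 [379.8 265.1]
scene [317 155] [385 272] (468, 272, 3)
```

View pics/p3.png

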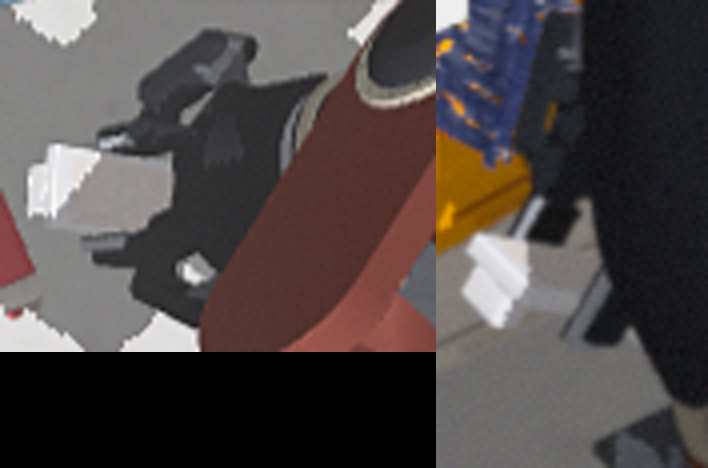

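The cameras are mostly blocked by the arm; only the tab end at (100,190) in the picture is visible. I'll compare tab and post within the top camera's data to cancel its calibration error.

```bash
python3 - <<'E' 2>&1 | grep -v "^6.6\|force\|fix"
from look import *
for cam in('top','scene'):
    z=np.load(f'p3_{cam}.npz');l=z['l']
    k=(abs(l[:,2]-19)<3.5)&(l[:,0]<-125)&(l[:,0]>-200);t=l[k]
    print(cam,len(t),'tab top z',np.median(t[:,2]),'xmin',np.percentile(t[:,0],[0,1,3]))
    for a in range(-195,-125,5):
        q=t[(t[:,0]>=a)&(t[:,0]<a+5)]
        if len(q)>8:print(a,len(q),'y',q[:,1].min(),q[:,1].max(),'mid',(q[:,1].min()+q[:,1].max())/2)
    Q=1e3*(np.load('c.npz')[cam]-seat)@F
    r=Q[(abs(Q[:,2])<2.5)];e=[]
    for a in np.arange(-3.14,3.14,.1):
        d=r[:,0]*np.cos(a)+r[:,1]*np.sin(a);e.append(d.max())
    A=np.arange(-3.14,3.14,.1);sol=np.linalg.lstsq(np.stack([np.cos(A),np.sin(A),1+0*A],1),np.array(e),rcond=None)[0]
    print('roll circle in post axes',sol,'plane z',np.median(r[:,2]))
    for lo,hi in((8,20),(20,32),(32,44),(50,64)):
        b=Q[(Q[:,2]>lo)&(Q[:,2]<hi)&(abs(Q[:,1])<25)&(abs(Q[:,0])<25)]
        if len(b):print(lo,len(b),'y range',np.percentile(b[:,1],[1,99]),'mid',np.percentile(b[:,1],[1,99]).mean(),'x',np.percentile(b[:,0],[1,99]))
E
```

```text
flag origin rel seat in post axes (mm) [-77.9777  -3.8247  -3.4087] flag x in post axes [1. 0. 0.] flag z [-0.      0.0009  1.    ]
top 593 tab top z 18.698395156222514 xmin [-194.1367 -193.148  -191.8344]
-195 39 y -23.429468185989588 14.08005226550643 mid -4.674707960241579
-190 47 y -23.04199691552528 14.718422083767983 mid -4.161787415878649
-185 51 y -24.611922255721773 15.061613282769422 mid -4.7751544864761755
-180 48 y -23.97141229378383 15.391390630542814 mid -4.290010831620507
-175 46 y -23.504375642993004 14.204066608183812 mid -4.650154517404596
-170 44 y -25.09727375937331 14.811170067694071 mid -5.143051845839619
-165 66 y -37.04997075983981 25.017902357057036 mid -6.016034201391387
-160 53 y -37.19633961569757 27.576215847326342 mid -4.810061884185613
-155 39 y -38.1981738769906 14.699876414673563 mid -11.74914873115852
-150 45 y -37.96724381044046 14.792544592884136 mid -11.587349608778162
-145 36 y -18.54457759391467 13.904606103980171 mid -2.3199857449672496
-140 30 y -16.270454335275538 14.630789922930868 mid -0.8198322061723351
-135 27 y -10.07591169030224 13.1988
[... 1093 characters left out ...]
09499772 mid -10.909694520713748
-155 26 y -38.62887991440057 16.14070018746005 mid -11.24408986347026
-150 18 y -9.760421158249459 15.843375113645749 mid 3.041476977698145
-145 13 y -4.685176498585115 16.109257502864946 mid 5.712040502139915
-140 9 y -1.7701291221481732 11.435854378114023 mid 4.832862627982925
roll circle in post axes [-1.065  -0.0872 48.7079] plane z -0.5677123887625802
8 54 y range [-6.4908  7.1615] mid 0.3353901572296025 x [-9.0234  3.176 ]
20 52 y range [-6.9303  6.2609] mid -0.3346644475199838 x [-10.29     5.2487]
32 56 y range [-7.1109  7.6304] mid 0.25975441155260937 x [-9.1844  4.8997]
50 134 y range [-14.4281  12.8474] mid -0.7903337481046186 x [-16.0474   7.3168]
```

```bash
python3 -m handwheel '[[[0.002,-0.004,0.005,0,0,0],[0.002,-0.008,-0.001,0,0,0],[0,-0.007,-0.002,0,0,0],[0,0,0,0,0,0],[0,0,0,0,0,0],[0,0,0,0,0,0]]]'
cat > rel.py <<'E'
from look import *
for cam in('top','scene'):
    im,d=grab_frame(cam);P,_=cloud(cam,d,camera_info(cam),[.45,-.36,.03],[.66,-.05,.25]);l=1e3*(P-seat)@F
    e=1e3*F.T@(O-seat); py=1.0 if cam=='top' else 0.; pz=.8 if cam=='top' else -.6
    k=(abs(l[:,2]-e[2]-24)<4)&(l[:,0]<e[0]-98)&(l[:,0]>e[0]-113)&(abs(l[:,1]-e[1])<24);t=l[k]
    m=[]
    for a in np.arange(e[0]-113,e[0]-98,3):
        q=t[(t[:,0]>=a)&(t[:,0]<a+3),1]
        if len(q)>6:m.append((np.percentile(q,[2,98])))
    print(cam,len(t),'tab edges',np.mean(m,0),'rel y to post',np.mean(m)-py,'underside rel roll',np.median(t[:,2])-24-pz)
print(state()['time'])
E
python3 rel.py
```

```text
time: 7.32
tool_pos: [0.5606, -0.1493, 0.1696]
tool_rot: [-0.19, 0.695, 0.665, 0.198]
contact_force: [-0.1, -0.1, -1.4]
gripper_width: 0.453
grasp_force: 60.4
7.3167 [ 0.5606 -0.1493  0.1696] force [-0.0665 -0.1096 -1.3849] in post axes [ 0.8254 -0.0616 -1.1178]
flag origin rel seat in post axes (mm) [-61.988    1.0425   8.7959] flag x in post axes [ 1.     -0.0014 -0.0003] flag z [0.0003 0.     1.    ]
rotvec to fix deg [-0.0192 -0.0424  0.0651]
top 145 tab edges [-16.8057  19.3323] rel y to post 0.26329238255887155 underside rel roll 7.325874576801572
scene 82 tab edges [-18.8832  16.4944] rel y to post -1.1944160235739623 underside rel roll 7.426823299621402
7.4167
```

```bash
python3 -m handwheel '[[[0,-0.0085,-0.0053,0,0,0],[-0.0005,-0.0085,-0.0053,0,0,0],[-0.0005,-0.0102,-0.0063,0,0,0],[0,0,0,0,0,0],[0,0,0,0,0,0]]]'; python3 look.py; python3 -m handwheel '[[[-0.0001,-0.0034,-0.0021,0,0,0],[-0.0001,-0.0034,-0.0021,0,0,0],[0,0,0,0,0,0],[0,0,0,0,0,0]]]'; python3 look.py
```

```text
time: 7.83
tool_pos: [0.5593, -0.177, 0.1519]
tool_rot: [-0.19, 0.696, 0.664, 0.198]
contact_force: [0.2, -0.9, -1.1]
gripper_width: 0.451
grasp_force: 60.4
7.8333 [ 0.5593 -0.177   0.1519] force [ 0.2108 -0.8702 -1.0836] in post axes [ 1.302   0.2486 -0.4677]
flag origin rel seat in post axes (mm) [-28.9956   0.7657   8.2904] flag x in post axes [ 1.     -0.003  -0.0013] flag z [0.0013 0.0005 1.    ]
rotvec to fix deg [-0.0778 -0.1123  0.1308]
time: 8.17
tool_pos: [0.5595, -0.1833, 0.1487]
tool_rot: [-0.19, 0.695, 0.665, 0.198]
contact_force: [0.4, 0.4, -1.3]
gripper_width: 0.453
grasp_force: 60.4
8.1667 [ 0.5595 -0.1833  0.1487] force [ 0.4412  0.3613 -1.2556] in post axes [ 0.3386  0.425  -1.2675]
flag origin rel seat in post axes (mm) [-22.0282   1.4265   8.9111] flag x in post axes [ 1.     -0.0011 -0.0002] flag z [ 0.0002 -0.0001  1.    ]
rotvec to fix deg [-0.0102 -0.0279  0.0564]
```

```bash
M='python3 look.py'; python3 -m handwheel '[[[-0.0001,-0.0034,-0.0021,0,0,0],[0,0,0,0,0,0],[0,0,0,0,0,0]]]' >/dev/null; $M|head -2; python3 -m handwheel '[[[-0.0001,-0.0025,-0.0016,0,0,0],[0,0,0,0,0,0],[0,0,0,0,0,0]]]'>/dev/null; $M|head -2
```

```text
8.4167 [ 0.5594 -0.1866  0.1465] force [-0.1401  0.4771 -1.1919] in post axes [ 0.2281 -0.1608 -1.2609]
flag origin rel seat in post axes (mm) [-18.0435   1.4448   8.8872] flag x in post axes [ 1.     -0.0011 -0.0001] flag z [ 0.0001 -0.      1.    ]
8.6667 [ 0.5592 -0.1891  0.1449] force [ 0.5817 -0.4124 -1.0929] in post axes [ 0.9045  0.5991 -0.7251]
flag origin rel seat in post axes (mm) [-15.0413   1.4311   8.8212] flag x in post axes [ 1.     -0.0012 -0.0001] flag z [ 0.0001 -0.      1.    ]
```

```bash
M='python3 look.py'; python3 -m handwheel '[[[-0.0001,-0.0017,-0.001,0,0,0],[0,0,0,0,0,0],[0,0,0,0,0,0]]]' >/dev/null; $M|head -2; python3 -m handwheel '[[[-0.0001,-0.0013,-0.0008,0,0,0],[0,0,0,0,0,0],[0,0,0,0,0,0]]]'>/dev/null; $M|head -2
```

```text
8.9167 [ 0.5592 -0.1908  0.1439] force [-0.1192  0.3139 -1.2492] in post axes [ 0.3962 -0.1328 -1.2242]
flag origin rel seat in post axes (mm) [-13.0778   1.4293   8.8843] flag x in post axes [ 1.     -0.0011 -0.0001] flag z [ 0.0001 -0.0001  1.    ]
9.1667 [ 0.5591 -0.1921  0.1431] force [ 0.6284 -0.6233 -0.8237] in post axes [ 0.94    0.655  -0.3864]
flag origin rel seat in post axes (mm) [-11.5549   1.3817   8.8841] flag x in post axes [ 1.     -0.0011 -0.0001] flag z [ 0.0001 -0.0001  1.    ]
```

```bash
M='python3 look.py'; python3 -m handwheel '[[[-0.0001,-0.0017,-0.001,0,0,0],[0,0,0,0,0,0],[0,0,0,0,0,0]]]' >/dev/null; $M|head -2; python3 -m handwheel '[[[-0.0001,-0.0017,-0.001,0,0,0],[0,0,0,0,0,0],[0,0,0,0,0,0]]]'>/dev/null; $M|head -2;  python3 -m handwheel '[[[-0.0001,-0.0017,-0.001,0,0,0],[0,0,0,0,0,0],[0,0,0,0,0,0]]]'>/dev/null; $M|head -2
```

```text
9.4167 [ 0.559  -0.1939  0.1421] force [-0.0379  0.4959 -1.8526] in post axes [ 0.5566 -0.0595 -1.8348]
flag origin rel seat in post axes (mm) [-9.5605  1.355   8.9516] flag x in post axes [ 1.     -0.0012 -0.0001] flag z [ 0.0001 -0.0001  1.    ]
9.6667 [ 0.5589 -0.1956  0.1411] force [-0.05   -0.3684 -1.6813] in post axes [ 1.2006 -0.0339 -1.2339]
flag origin rel seat in post axes (mm) [-7.5618  1.3159  9.0041] flag x in post axes [ 1.     -0.0012 -0.0001] flag z [ 0.0001 -0.0001  1.    ]
9.9167 [ 0.5588 -0.1973  0.1401] force [ 0.4285  0.3224 -1.5732] in post axes [ 0.5393  0.4141 -1.5166]
flag origin rel seat in post axes (mm) [-5.5922  1.2835  9.0296] flag x in post axes [ 1.     -0.0012 -0.0001] flag z [ 0.0001 -0.0001  1.    ]
```

```bash
M='python3 look.py'; python3 -m handwheel '[[[-0.0001,-0.0034,-0.0021,0,0,0],[0,0,0,0,0,0],[0,0,0,0,0,0]]]' >/dev/null; $M|head -2; python3 -m handwheel '[[[0,-0.0008,-0.0006,0,0,0],[0.0001,0.0013,-0.0022,0,0,0],[0,0.0013,-0.0021,0,0,0],[0,0,0,0,0,0],[0,0,0,0,0,0]]]'>/dev/null; $M|head -2;
```

```text
10.1667 [ 0.5586 -0.2007  0.1379] force [ 0.9994  0.381  -0.3844] in post axes [-0.158   0.9818 -0.5502]
flag origin rel seat in post axes (mm) [-1.4611  1.2849  8.9731] flag x in post axes [ 1.     -0.0014 -0.0002] flag z [ 0.0002 -0.      1.    ]
10.5833 [ 0.5586 -0.1985  0.1328] force [ 0.0965  0.2433 -1.2485] in post axes [ 0.4478  0.0858 -1.1913]
flag origin rel seat in post axes (mm) [-0.7415  1.2077  3.4618] flag x in post axes [ 1.     -0.0012 -0.0005] flag z [0.0005 0.0005 1.    ]
```

Now push home in 1 mm steps.

```bash
M='python3 look.py'; python3 -m handwheel '[[[-0.0001,-0.0017,-0.0011,0,0,0],[0,0,0,0,0,0],[0,0,0,0,0,0]]]' >/dev/null; $M|head -2; for k in 1 2; do python3 -m handwheel '[[[0,-0.0009,-0.0005,0,0,0],[0,0,0,0,0,0],[0,0,0,0,0,0]]]'>/dev/null; $M|head -2;done
```

```text
10.8333 [ 0.5587 -0.2006  0.1321] force [ 0.7055  0.4059 -1.0893] in post axes [ 0.2032  0.6871 -1.1557]
flag origin rel seat in post axes (mm) [1.4669 1.3951 4.0186] flag x in post axes [ 1.     -0.0012 -0.    ] flag z [ 0.     -0.0002  1.    ]
11.0833 [ 0.5587 -0.2015  0.1316] force [ 0.2973  0.1123 -1.6093] in post axes [ 0.7416  0.2921 -1.4337]
flag origin rel seat in post axes (mm) [2.4531 1.43   4.012 ] flag x in post axes [ 1.     -0.0011 -0.    ] flag z [ 0.     -0.0002  1.    ]
11.3333 [ 0.5587 -0.2023  0.1311] force [-0.0466 -0.5198 -0.5044] in post axes [ 0.7088 -0.0239 -0.154 ]
flag origin rel seat in post axes (mm) [3.4717 1.4433 4.0018] flag x in post axes [ 1.     -0.0011 -0.0001] flag z [ 0.0001 -0.0001  1.    ]
```

```bash
M='python3 look.py'; for k in 1 2 3; do python3 -m handwheel '[[[0,-0.0006,-0.0004,0,0,0],[0,0,0,0,0,0],[0,0,0,0,0,0]]]'>/dev/null; $M|head -2;done
```

```text
11.5833 [ 0.5587 -0.2029  0.1307] force [ 0.3276 -0.6919 -1.7859] in post axes [ 1.5165  0.3574 -1.1611]
flag origin rel seat in post axes (mm) [4.173  1.4814 3.985 ] flag x in post axes [ 1.     -0.0011 -0.0001] flag z [ 0.0001 -0.0001  1.    ]
11.8333 [ 0.5587 -0.2035  0.1303] force [ 0.6312  0.6525 -1.7587] in post axes [ 0.3493  0.6022 -1.8527]
flag origin rel seat in post axes (mm) [4.8876 1.5171 3.9419] flag x in post axes [ 1.     -0.001  -0.0001] flag z [ 0.0001 -0.0001  1.    ]
12.0833 [ 0.5587 -0.2041  0.1299] force [-0.0524 -0.1326 -1.5861] in post axes [ 0.9503 -0.0466 -1.277 ]
flag origin rel seat in post axes (mm) [5.6133 1.5346 3.9443] flag x in post axes [ 1.     -0.0011 -0.    ] flag z [ 0.     -0.0001  1.    ]
```

```bash
M='python3 look.py'; for k in 1 2 3; do python3 -m handwheel '[[[0,-0.0005,-0.0003,0,0,0],[0,0,0,0,0,0],[0,0,0,0,0,0]]]'>/dev/null; $M|head -2;done
```

```text
12.3333 [ 0.5587 -0.2046  0.1296] force [-0.4388  0.0421 -0.7432] in post axes [ 0.3722 -0.4402 -0.6437]
flag origin rel seat in post axes (mm) [6.1855 1.5578 3.9487] flag x in post axes [ 1.     -0.0011 -0.    ] flag z [ 0.     -0.0001  1.    ]
12.5833 [ 0.5587 -0.2051  0.1293] force [-0.4995 -0.1585 -1.5528] in post axes [ 0.9714 -0.4921 -1.2248]
flag origin rel seat in post axes (mm) [6.7711 1.6067 4.006 ] flag x in post axes [ 1.    -0.001 -0.   ] flag z [ 0.     -0.0002  1.    ]
12.8333 [ 0.5587 -0.2052  0.1293] force [-1.269   1.6714  0.6417] in post axes [-1.7103 -1.3407 -0.3054]
flag origin rel seat in post axes (mm) [6.8458 1.6399 3.9932] flag x in post axes [ 1.     -0.0007 -0.001 ] flag z [0.001  0.0001 1.    ]
```

Contact is felt: the push has built to about 2.4 N and the motion has stalled. Now I lower the flag onto the roll.

```bash
M='python3 look.py'; python3 -m handwheel '[[[0,0.0008,-0.0013,0,0,0],[0,0,0,0,0,0],[0,0,0,0,0,0]]]'>/dev/null; $M|head -2; for k in 1 2 ; do python3 -m handwheel '[[[0,0.0004,-0.0006,0,0,0],[0,0,0,0,0,0],[0,0,0,0,0,0]]]'>/dev/null; $M|head -2;done
```

```text
13.0833 [ 0.559  -0.2046  0.1283] force [0.6278 3.2579 2.6344] in post axes [-4.1777  0.4851  0.5094]
flag origin rel seat in post axes (mm) [6.8763 1.9567 2.802 ] flag x in post axes [ 1.     -0.0004 -0.0003] flag z [ 0.0003 -0.0008  1.    ]
13.3333 [ 0.5591 -0.2043  0.1277] force [0.4027 3.7635 4.7814] in post axes [-5.73    0.2382  2.0731]
flag origin rel seat in post axes (mm) [6.8738 1.9932 2.1844] flag x in post axes [ 1.     -0.0004 -0.0003] flag z [ 0.0003 -0.0009  1.    ]
13.5833 [ 0.5591 -0.204   0.1273] force [0.0767 3.5086 6.7776] in post axes [-6.5534 -0.0764  3.9113]
flag origin rel seat in post axes (mm) [6.8632 2.0169 1.6636] flag x in post axes [ 1.     -0.0004 -0.0002] flag z [ 0.0002 -0.0011  1.    ]
```

```bash
python3 -m handwheel '[[[0,0,0,0,0,0],[0,0,0,0,0,0],[0,0,0,0,0,0],[0,0,0,0,0,0]]]' 0.62; python3 look.py|head -1; python3 -m handwheel '[[[0,-0.0026,0.0042,0,0,0],[-0.0001,-0.0053,0.0085,0,0,0],[-0.0002,-0.0053,0.0085,0,0,0],[-0.0002,-0.0053,0.0085,0,0,0],[-0.0002,-0.0053,0.0085,0,0,0],[-0.0002,0.005,0.02,0,0,0],[0,0.01,0.025,0,0,0],[0,0.02,0.025,0,0,0],[0,0,0,0,0,0],[0,0,0,0,0,0]]]'; python3 - <<'E'
from h import *
i=camera_info('wrist');im,d=grab_frame('wrist');cv2.imwrite('pics/w4.png',im)
E
```

```text
time: 13.92
tool_pos: [0.5583, -0.2043, 0.1257]
tool_rot: [-0.19, 0.695, 0.664, 0.197]
contact_force: [-0.1, 0.4, -0.5]
gripper_width: 0.621
grasp_force: 0.0
13.9167 [ 0.5583 -0.2043  0.1257] force [-0.0863  0.3868 -0.5449] in post axes [-0.0381 -0.1031 -0.6648]
time: 14.75
tool_pos: [0.5588, -0.1934, 0.2379]
tool_rot: [-0.187, 0.695, 0.666, 0.198]
contact_force: [-0.4, -0.9, -1.1]
gripper_width: 0.62
grasp_force: 0.0
```

View pics/w4.png

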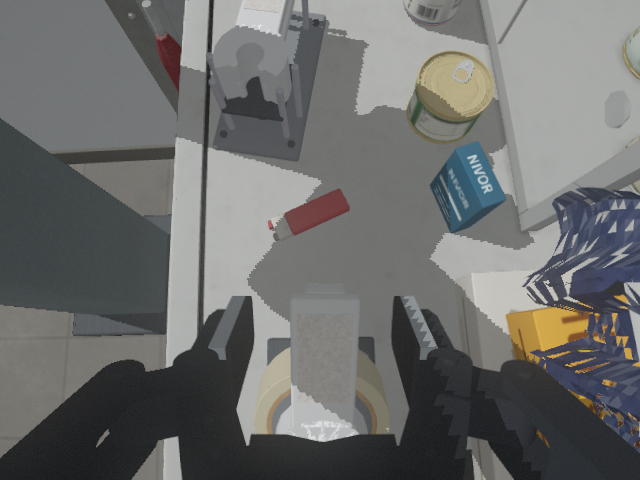

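The wrist view shows the flag lying on the roll (tab from (325,290) to (325,420)) with the fingers clear of it. I move the arm away and check the fit.

```bash
python3 -m handwheel '[[[0,0.02,0.02,0,0,0],[0,0.03,0.02,0,0,0],[-0.01,0.035,0.01,-4,0,0],[-0.015,0.035,0,-4,0,0],[-0.015,0.035,0,-4,0,0],[-0.015,0.035,0,-4,0,0],[-0.015,0.035,0,-4,0,0],[-0.015,0.035,0,-4,0,0],[0,0.03,0,0,0,0],[0,0.03,0,0,0,0],[0,0,0,0,0,0]]]' | head -2
python3 - <<'E'
from look import *
rng=np.random.default_rng(0)
def plane(Q,nmin=.75,nmax=.95):
    best=0
    for _ in range(3000):
        a=Q[rng.choice(len(Q),3,False)];m=np.cross(a[1]-a[0],a[2]-a[0]);L=np.linalg.norm(m)
        if L<1e-6:continue
        m=m/L*np.sign(m[2]);k=abs((Q-a[0])@m)<.0025
        if .75<m[2]<.95 and k.sum()>best:best=k.sum();K=k
    A=Q[K];m=np.linalg.svd(A-A.mean(0))[2][2];return m*np.sign(m[2]),A,best
out=[]
for cam in('top','scene'):
    im,d=grab_frame(cam);i=camera_info(cam)
    Q,uv=cloud(cam,d,i,[.46,-.36,.02],[.66,-.1,.24]);l=1e3*(Q-seat)@F
    print(cam,len(Q))
    for nm,k in(('tab',(l[:,2]>17)&(l[:,2]<31)&(l[:,0]<-26)),('collar',(l[:,2]>17)&(l[:,2]<31)&(l[:,0]>-26)),('roll',abs(l[:,2])<5)):
        q=Q[k]
        if len(q)>40:
            m,A,b=plane(q);la=1e3*(A-seat)@F
            print(nm,len(q),b,'tilt',np.degrees(np.arccos(m[2])),'az',np.degrees(np.arctan2(m[1],m[0])),'h',np.median(la[:,2]),'x',np.percentile(la[:,0],[1,99]),'y',np.percentile(la[:,1],[1,99]))
    for lo,hi in((29,43),(51,62)):
        b=l[(l[:,2]>lo)&(l[:,2]<hi)&(abs(l[:,1])<25)&(abs(l[:,0])<25)]
        if len(b):print('post/knob',lo,len(b),'y',np.percentile(b[:,1],[1,99]),'x',np.percentile(b[:,0],[1,99]))
    c=uv.mean(0).astype(int);cr=im[max(c[1]-55,0):c[1]+55,max(0,c[0]-65):c[0]+65];out.append(cv2.resize(cr[:110,:130],(400,338),interpolation=cv2.INTER_CUBIC))
cv2.imwrite('pics/end.png',np.hstack(out))
E
```

```text
time: 15.72
tool_pos: [0.4716, 0.1309, 0.2836]
15.7167 [0.4716 0.1309 0.2836] force [ 0.6805 -0.4558  0.2539] in post axes [0.2279 0.6997 0.4401]
flag origin rel seat in post axes (mm) [-363.0018  -99.1708   -8.133 ] flag x in post axes [0.9142 0.0104 0.4051] flag z [-0.405  -0.0143  0.9142]
rotvec to fix deg [23.9155 -0.0629 -0.2842]
top 2228
tab 748 641 tilt 31.983926483714733 az -92.42250392514748 h 25.737445836033928 x [-111.4258  -26.9529] y [-17.6792  21.5272]
collar 440 384 tilt 31.68923470012211 az -91.50645167969527 h 24.863247197804647 x [-25.5944  22.5667] y [-30.5143  31.6929]
roll 503 441 tilt 32.3644288881585 az -91.65778404430156 h 1.1063041511353042 x [-110.3009   47.5606] y [-46.0815  48.0701]
post/knob 29 38 y [-5.6336 17.3936] x [-20.5125   2.0012]
post/knob 51 48 y [-13.1568  13.7688] x [-13.8367  14.1306]
scene 635
```

View pics/end.png

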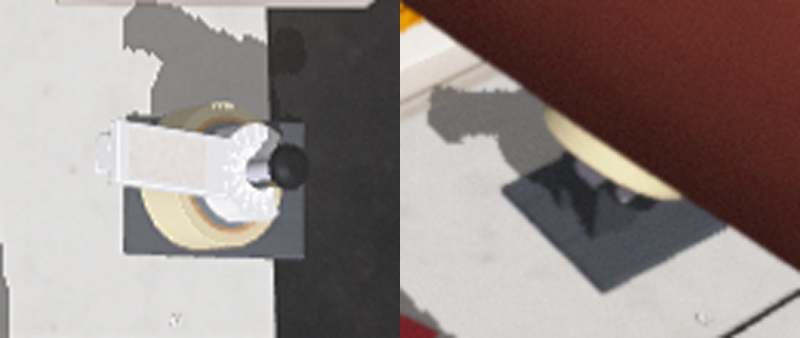

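The top view (left half of the picture) shows the flag flat on the roll. Its collar is around the post at about (250,175), under the knob at (290,165). The tab end is where the home contact put it, and the lean is still 31.8°.

```bash
python3 -c "
from plant import *
print(job_done())"
```

```text
the job is handed in; nothing more can be done
None
```

The job is handed in at about 16 s: the top flag is home against the post, flat on the tape roll, with the lean still about 31.8°, the next flag has risen in the dispenser, and I saw no sign of the goods at the back being touched.

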